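Fit and tighten a worm-drive band clamp on a slotted barbed stub

TASK

Lift the worm-drive band clamp out of its nest and slide it along the steel tube and over the barbs of the manifold's slotted stub until it is fully home against the shoulder, hexagon head up. Then turn the hexagon clockwise by feel until the band is snug all round the stub (clearly firmer than the free-running screw, but not forced), and let go. Do not ram the shoulder and do not disturb the things lying around.

Things in the scene. Friction and masses are not known exactly. Their poses are not given: they have to be found in the camera images.
- clamp: Loose steel worm-drive band clamp, 90 g. Origin: ring centre; x = ring axis, z = up to the hexagon head, so as it stands in the nest and must stand on the stub. Band 14 mm wide (x -7 to 7), 2 mm thick, in two halves hinged together at y +21. Lower bore: radius 16.6 mm about the origin, 18.8 at the sides. The upper half starts swung open, its bore centre 4 to 7.5 mm (unknown) above the origin.
- worm_housing (a point): Centre of the clamp's worm housing (15 x 10 x 19 mm), at y -25 mm in the clamp's frame. The vertical screw in it ends in the hexagon head; turning it clockwise seen from above swings the upper half-band down, 0.11 rad per rad about the hinge at y +21. Travel 5.2 rad. It stays where it is left. The opened upper band reaches up to 26 mm over the ring centre.
- screw_head (a point): Centre of the clamp's hexagon head, on the screw axis (clamp frame 0, -25, +37 mm; it does not turn with the screw). Head 19 mm across flats, 14 mm high, free all round; its angle is not told, but closing pads turn it flat. Pinch it from above, also to carry the clamp. The torque needs a firm pinch, about 80 N; at 50 N it slips at 0.32 N m.
- manifold: Fixed aluminium block 78 x 58 x 56 mm on a foot plate 84 x 86 x 8; origin: centre of the underside. The level stub points to -x, axis 48 mm high: land 32.8 mm in diameter from x -48 to -66, barb ridges of 34.4 and 34 mm at -66 and -75, tapered to the mouth at -86 (29 mm). It is slotted so that the band can squeeze it onto the 21 mm steel tube, which ends at x -102. Top: block 64, bolts 69 mm.
- seat (a point): Point on the stub's axis, 55 mm from the manifold's origin, where the ring centre belongs: band against the shoulder, behind the barbs. x = into the shoulder, z up. Put the clamp on with its x along this x (screw on the right as you face the shoulder): the drag of clockwise turning then presses the band onto the shoulder; the other way round it levers it off.
- tube_end (a point): Centre of the free end of the steel tube, on the stub's axis, 47 mm outside the seat. A ring centre 2.4 mm below the axis clears the barbs by 0.7 mm or more all round whatever the start. As it tightens, the clamp rises by up to 7 mm onto the axis: follow it by force, or let go and grip again so that it centres itself. Loose, it hangs on the stub with the head still up.
- stub_leaf: Upper half of the slotted stub, on which the band presses (fixed; frame of the manifold). Torque at the hexagon: about 0.2 N m running free, 0.31 at 40 N on the leaf, 0.38 at 75 N, 0.46 at 110 N (too tight). Snug comes after 2.0 to 4.4 rad of clockwise turning (unknown), and 0.35 rad more is too tight. Read the torque after a slow step of 0.02 rad; after a quick stop it reads falsely low.
- shoulder: Shoulder disc at the root of the stub, fixed (frame of the manifold): 47 mm in diameter, face at x -48 mm, top 71.5 mm above the bench. Lay the band against it gently, with some 5 N.
- nest: Fixed black kit nest 52 x 60 mm; origin: centre of the underside. The clamp stands in its slot between two cheeks 30 mm high and 17 mm apart, ring axis along the nest's x, ring centre 40 mm above the bench; lift it 15 mm or more straight up to clear.
- screw_dish: Bystander: round steel dish with screws, 90 mm in diameter, 18 mm high.
- dropper_bottle: Bystander: white dropper bottle with pointed cap, 39 mm in diameter, 112 mm high.
- fitting_1: Bystander: small brass push-in fitting with a black collar, 14 x 16 x 26 mm, standing.
- pliers: Bystander: red-handled pliers lying flat, 160 mm long.
There are look-alikes about, which are no part of the job. What is shaped like the clamp but purple or red is not meant.

How it is judged:
On the way, in this order (a step that is already met when the one before it is completed fails the run):
1. the loose band is home on the land behind the barbs, against the shoulder, head up (x of clamp in the frame of seat between -0.0035 and 0.003 m and y of clamp in the frame of seat between -0.007 and 0.007 m and z of clamp in the frame of seat between -0.011 and 0.005 m and angle between the x axis of clamp and the x axis of manifold, either way round below 0.2 rad and angle between clamp's own z axis and vertical below 0.5 rad and contact force between stub_leaf and clamp below 30 N), for 0.2 s.
2. the screw has drawn the band snug on the stub (x of clamp in the frame of seat between -0.0035 and 0.003 m and y of clamp in the frame of seat between -0.007 and 0.007 m and z of clamp in the frame of seat between -0.011 and 0.005 m and angle between the x axis of clamp and the x axis of manifold, either way round below 0.2 rad and contact force between stub_leaf and clamp above 30 N), for 0.3 s.
At the end, for the whole second after the job is handed in: the ring centre is within 3 mm of the stub's axis and no more than 4.5 mm short of the seat, its axis within 0.2 rad of the stub's and the hexagon within 0.5 rad of upright; the band presses on the upper leaf of the stub with over 30 N; the clamp is at rest (x of clamp in the frame of seat between -0.0045 and 0.003 m and y of clamp in the frame of seat between -0.003 and 0.003 m and z of clamp in the frame of seat between -0.003 and 0.003 m and angle between the x axis of clamp and the x axis of manifold, either way round below 0.2 rad and angle between clamp's own z axis and vertical below 0.5 rad and contact force between stub_leaf and clamp above 30 N and linear speed of clamp below 0.01 m/s); the robot touches nothing.
It fails at once if the band is overtightened: it presses on the stub's leaf with over 110 N (contact force between stub_leaf and clamp above 110 N).
It fails at once if the shoulder is rammed with over 30 N (contact force between shoulder and clamp above 30 N).
It fails at once if the clamp is dropped on the bench (height (world z) of clamp below 0.025 m).
It fails at once if a bystander is moved by more than 15 mm (distance of any of screw_dish, dropper_bottle, fitting_1, pliers from where it was at the start of the episode above 0.015 m).
It also fails if it takes over 64 s, if anything falls off the work surface, if the arm or the gripper's body presses on something with over 40 N, if the wrist force passes 120 N, or if a joint passes its speed limit or range.

ROBOT

A 7-joint arm with a two-finger parallel gripper is mounted at the origin on a cart in front of the work surface, level with it; the furniture and walls round the work are solid. World frame = base frame: x ahead of the robot, y to its left, z up, the work surface at z = 0. Lengths are in m, angles in rad, forces in N, time in s.
With the tool pointing down it reaches from about 0.4 to 0.85 m from the base axis. Payload 4.5 kg.
Tool frame: the origin (TCP) lies at the very end of the fingers, on their centre line; the grasp point (between the pads) lies 19 mm behind it (robot.grasp_offset is the distance from the TCP to the grasp point, in m); z points along the fingers, y is the line along which they close (so a half turn about z gives the same grasp; the last joint's range is limited). The gripper opens to 85 mm and grips with 20 to 120 N. Pads are 22 mm wide; open, the fingers measure 114 mm over their backs; the gripper's body (76 mm by 85 mm) begins 54 mm behind the grasp point. The pads swing forward as they close: fully open they stand 13 mm farther back than shut.
Start: joints at [-1.302, 0.689, -0.195, 1.565, 0.157, 0.902, -0.215], TCP at [0.145, 0.608, 0.231] pointing down, gripper open.
Joint ranges: [-3.01, 3.01], [-0.46, 2.08], [-1.47, 1.51], [0.13, 2.56], [-1, 4.14], [0.04, 2.09], [-2.66, 2.66]. Speed limits (rad/s): [2.57, 2.57, 3.14, 3.14, 3.14, 3.14, 3.14].

INTERFACE

Orientations are given as [roll, pitch, yaw] about the fixed x, y, z axes, in that order (R = Rz(yaw) Ry(pitch) Rx(roll)).
In Python, from station import status, grab_frame, camera_info, robot gives the robot as it stands. The module is installed in compiled form; this text tells all that it offers.
- The arm moves only by the shell command python3 -m pendant 'ROWS' [FORCE]. ROWS is JSON, a list of rows, each an object of numbers: "tx", "ty", "tz": the shift along the world's x, y, z in cm; "wx", "wy", "wz": the turn, a rotation vector about the world's x, y, z in rad; "grip": the closure in counts, from 0 (fully open) to 255 (shut). A call has 1 to 8 rows; each row is the pose to reach, as a shift and turn from the pose commanded when the call began; what a row does not reach only later rows make up. A row lasts 1/12 s, in which the tool goes at most 41.7 mm and 7.16 degrees, less where a joint would pass 70% of its speed; a pose out of reach is approached as far as the arm can. A call with a gripper value outside its range is refused whole. The fingers move at their own pace and stop on an object; FORCE is the grip in N (left out, the last holds). Time passes only in rows, so rows that repeat a pose let the fingers close. It gives the time, the measured TCP pose, the force, the opening and the grip force at its end, in the units of the state.
- status.get_state(): the state, without advancing time (a new reading comes with each control period).
- grab_frame(name): name is "side" or "top"; returns (picture, depth): 384x512x3 uint8, blue, green, red; 384x512 float32, m along the optical axis (not along the pixel's ray), 0 where there is no reading.
- camera_info(name): a dict with "K" (3x3 intrinsics, pixels), "eye" and "rotation" of the camera in the world. Camera axes: x right, y down, z forward; pixel columns grow to the right and rows downward; lengths in m; the calibration is good to about 2 mm. A picture is of the moment at which its call begins. camera_info takes no time and is no camera call.
- robot.job_done(): hands the job in; it is judged then, once.
The state is a dict: "time": time; "joints": joint angles; "joint_vel": joint speeds; "tau": joint torques, N m; "tcp_pos": TCP position; "ee_rot": TCP orientation; "wrist_force": force on the tool from outside, world axes, zero at the start; "torque": the same for the moment, N m; "opening": opening from 0.0 (shut) to 1.0 (fully open); "grip_force": force on a finger pad.
Only numpy, scipy, OpenCV 4.12 (cv2) and the standard library are available. Lean on these libraries where they do the work, as an engineer would, in place of code of your own. Each camera call takes 0.05 s, during which the arm holds its last target. There are 200 camera calls.

## Working session

There is one attempt and no reset: what is moved stays moved. The work goes in short steps, Python scripts to look and compute and a shell command to move; the robot and the scene stay as the last step left them, time stands still between calls to the robot, and variables do not carry over. Pictures are saved under pics/ and viewed, at most 10 in all, crops included, and the job is handed in when it is done.

```bash
mkdir -p pics; python3 - <<'E'
from station import status, grab_frame, camera_info, robot
import cv2,numpy as np
s=status.get_state(); print({k:np.round(v,3).tolist() for k,v in s.items()})
for n in("side","top"):
    p,d=grab_frame(n); cv2.imwrite(f"pics/{n}0.png",p); np.save(f"pics/{n}0.npy",d)
    c=camera_info(n); print(n,np.round(c["K"],1).tolist(),np.round(c["eye"],3),np.round(c["rotation"],4).tolist())
E
```

```text
{'time': 0.0, 'joints': [-1.302, 0.69, -0.195, 1.566, 0.157, 0.902, -0.215], 'joint_vel': [-0.001, -0.001, -0.001, -0.002, -0.002, 0.001, 0.0], 'tau': [-0.0, -53.96, -1.267, -15.855, 0.009, 0.009, -0.0], 'tcp_pos': [0.145, 0.607, 0.23], 'ee_rot': [-3.14, 0.0, 2.907], 'wrist_force': [-0.169, 1.257, -0.323], 'torque': [-0.023, -0.008, 0.034], 'grip_force': 0.0, 'opening': 0.997}
side [[470.2, 0.0, 255.5], [0.0, 470.2, 193.3], [0.0, 0.0, 1.0]] [0.101 1.276 0.657] [-2.0439, 0.0168, -2.8145]
top [[359.0, 0.0, 259.7], [0.0, 359.0, 192.0], [0.0, 0.0, 1.0]] [0.271 0.17  1.204] [-2.9418, -0.0071, -1.5961]
```

View pics/top0.png

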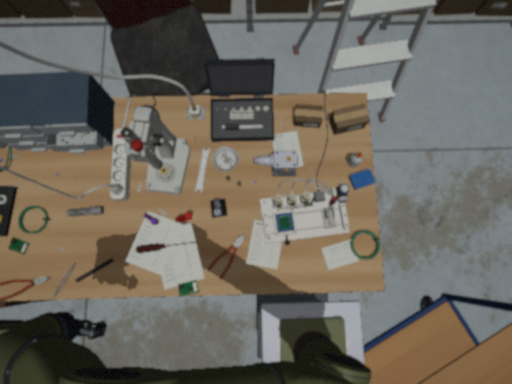

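View pics/side0.png

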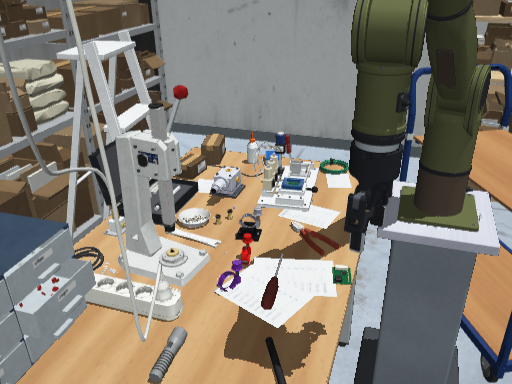

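Candidates for the clamp: black nest with grey clamp (top 218,207; side 250,228), red look-alike (top 184,216; side 246,248) and purple look-alike (top 151,218; side 231,275). I choose the one in the black nest, and check it close up. The manifold is at top (285,160), side (226,182).

```bash
cat > h.py <<'E'
import numpy as np,cv2
from scipy.spatial.transform import Rotation as R
from station import camera_info,grab_frame,status
def cam(n):
    c=camera_info(n); return np.array(c["K"]),np.array(c["eye"]),R.from_euler("xyz",c["rotation"]).as_matrix()
def ray(n,u,v):
    K,e,M=cam(n); return e,M@np.linalg.solve(K,[u,v,1.])
def plane(n,u,v,z):
    e,d=ray(n,u,v); return e+d*(z-e[2])/d[2]
def pix(n,p):
    K,e,M=cam(n); q=K@(M.T@(np.array(p)-e)); return q[:2]/q[2]
def cloud(n,D):
    K,e,M=cam(n); v,u=np.mgrid[:D.shape[0],:D.shape[1]]
    return e+(np.dstack([(u-K[0,2])/K[0,0],(v-K[1,2])/K[1,1],np.ones(D.shape)])*D[...,None])@M.T
E
python3 - <<'E'
from h import *
D=np.load("pics/top0.npy"); P=cloud("top",D)
for u,v in [(218,200),(230,230),(285,160),(290,160),(258,160),(184,216)]: print(u,v,P[v,u].round(3))
a=cv2.imread("pics/top0.png"); b=cv2.imread("pics/side0.png")
up=lambda i,x0,y0,w,h,k:cv2.resize(i[y0:y0+h,x0:x0+w],None,fx=k,fy=k,interpolation=cv2.INTER_CUBIC)
A=up(a,195,140,115,86,3.4);B=up(b,180,150,115,112,5)
C=np.zeros((600,800,3),np.uint8)
A=up(a,195,140,120,90,3.3);B=up(b,180,150,100,112,4)
C[:A.shape[0],:A.shape[1]]=A;C[:B.shape[0],400:400+B.shape[1]]=B
cv2.imwrite("pics/crop.png",C)
E
```

```text
218 200 [0.483 0.293 0.04 ]
230 230 [ 0.387  0.258 -0.   ]
285 160 [0.607 0.07  0.066]
290 160 [0.607 0.053 0.065]
258 160 [0.612 0.158 0.056]
184 216 [0.43  0.4   0.062]
```

View pics/crop.png

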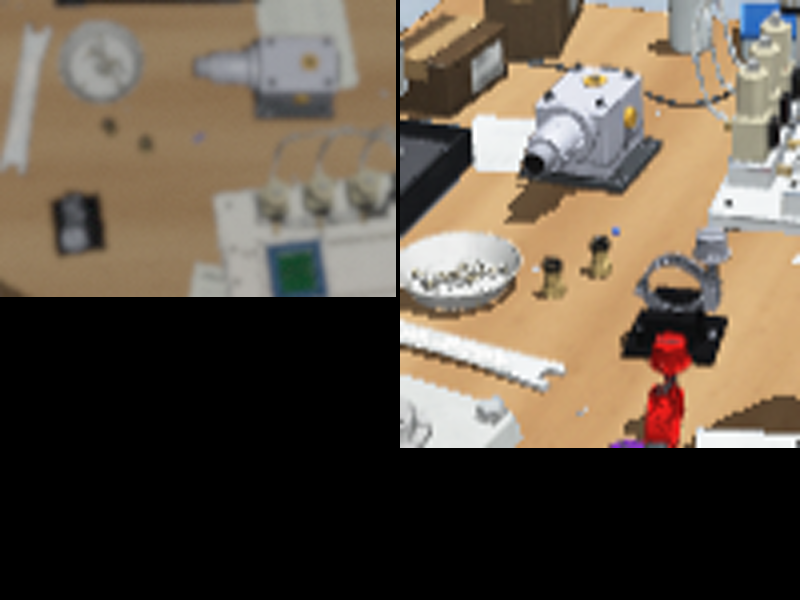

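The grey clamp stands in the black nest with its head on the robot's side (-x). The manifold's stub points to +y, so the clamp is already the right way round. Next I'll measure both.

```bash
python3 - <<'E'
from h import *
P={n:cloud(n,np.load(f"pics/{n}0.npy")) for n in("top","side")}
im={n:cv2.imread(f"pics/{n}0.png") for n in P}
def sel(n,lo,hi):
    m=np.all((P[n]>lo)&(P[n]<hi),axis=2); return m
for n in P:
    m=sel(n,[.38,.23,.071],[.52,.34,.1]); q=P[n][m]; print(n,"head",len(q),q.mean(0).round(4),q.min(0).round(4),q.max(0).round(4),np.argwhere(m).mean(0)[::-1].round(1))
    m=sel(n,[.38,.23,.012],[.52,.34,.1]); q=P[n][m]; print(n,"nest/clamp",len(q),q.min(0).round(4),q.max(0).round(4))
    m=sel(n,[.55,-.02,.056],[.66,.11,.068]); q=P[n][m]; r=cv2.minAreaRect(q[:,:2].astype(np.float32)); print(n,"block",len(q),np.round(r[0],4),np.round(r[1],4),r[2],q.mean(0).round(4))
    m=sel(n,[.55,.12,.03],[.66,.24,.075]); q=P[n][m]; print(n,"stub",len(q),q.min(0).round(3),q.max(0).round(3))
    for y in np.arange(.1,.22,.01):
        k=q[abs(q[:,1]-y)<.005]
        if len(k): print(round(y,3),len(k),k[:,0].min().round(4),k[:,0].max().round(4),k[:,2].max().round(4),k[k[:,2]>k[:,2].max()-.004,0].mean().round(4))
# nest black cheeks
h=cv2.cvtColor(im["top"],cv2.COLOR_BGR2HSV)
m=np.zeros(h.shape[:2],np.uint8); m[195:222,205:232]=(h[195:222,205:232,2]<70)*255
c=max(cv2.findContours(m,0,1)[0],key=cv2.contourArea); r=cv2.minAreaRect(c); print("nest px",r,plane("top",*r[0],.03)); 
print([plane("top",*p,.03)[:2].round(4) for p in cv2.boxPoints(r)])
E
```

```text
top head 35 [0.4369 0.2927 0.0829] [0.4277 0.2833 0.0719] [0.4469 0.3014 0.0879] [216.7 212. ]
top nest/clamp 168 [0.4262 0.2747 0.0129] [0.4866 0.3194 0.0879]
top block 399 [0.6106 0.0691] [0.0799 0.0597] 87.54932403564453 [0.6103 0.0703 0.0631]
top stub 139 [0.595 0.122 0.041] [0.627 0.172 0.067]
0.12 11 0.5964 0.6238 0.0647 0.6074
0.13 30 0.5951 0.6252 0.0659 0.6132
0.14 31 0.5962 0.6251 0.0672 0.6112
0.15 31 0.5965 0.6266 0.0669 0.6121
0.16 20 0.5984 0.6198 0.0641 0.6129
0.17 16 0.6034 0.6191 0.0599 0.612
side head 50 [0.4388 0.2962 0.0792] [0.4297 0.2818 0.0713] [0.4492 0.3043 0.0854] [257.4 210. ]
side nest/clamp 361 [0.4289 0.27   0.0123] [0.4901 0.3214 0.0854]
side block 203 [0.6123 0.0676] [0.0847 0.057 ] 88.11186218261719 [0.6103 0.0697 0.0623]
side stub 164 [0.597 0.12  0.032] [0.631 0.176 0.064]
0.12 15 0.5972 0.6246 0.0636 0.6098
0.13 18 0.5996 0.6258 0.064 0.613
0.14 27 0.5991 0.6279 0.0642 0.6137
0.15 42 0.599 0.6307 0.0631 0.6137
0.16 20 0.6034 0.6227 0.0628 0.6127
0.17 41 0.6056 0.6261 0.0581 0.6138
0.18 1 0.6176 0.6176 0.0483 0.6176
nest px ((222.41891479492188, 206.51351928710938), (15.617903709411621, 5.260767459869385), 80.53767395019531) [0.46267175 0.27967244 0.03      ]
[array([0.4874, 0.2924]), array([0.4899, 0.2752]), array([0.4381, 0.267 ]), array([0.4357, 0.2841])]
```

```bash
python3 - <<'E'
from h import *
for n in("top","side"):
    P=cloud(n,np.load(f"pics/{n}0.npy")); h=cv2.imread(f"pics/{n}0.png")
    box=np.all((P>[.41,.24,-.02])&(P<[.51,.34,.1]),axis=2)
    q=P[box&(P[...,2]>.034)]
    for lo,hi in((.034,.055),(.055,.07),(.034,.1)):
        k=q[(q[:,2]>lo)&(q[:,2]<hi)]; w,V=np.linalg.eigh(np.cov(k[:,:2].T)); d=V[:,1]*np.sign(V[0,1]); print(n,lo,hi,len(k),k.mean(0).round(4),"dir deg",np.degrees(np.arctan2(d[1],d[0])).round(1),np.ptp(k[:,:2]@d).round(3))
    m=box&((h.max(2)<75)|(P[...,2]>.012)); k=P[m&(P[...,2]>.004)]
    r=cv2.minAreaRect(k[:,:2].astype(np.float32)); print("nest",len(k),np.round(r[0],4),np.round(r[1],4),r[2])
E
```

```text
top 0.034 0.055 16 [0.4756 0.2964 0.0439] dir deg 19.3 0.053
top 0.055 0.07 43 [0.456  0.2954 0.0614] dir deg 8.4 0.05
top 0.034 0.1 94 [0.4522 0.2946 0.0664] dir deg 7.9 0.061
nest 217 [0.4591 0.2953] [0.0661 0.0468] 9.489741325378418
side 0.034 0.055 71 [0.4553 0.2963 0.045 ] dir deg 2.7 0.055
side 0.055 0.07 52 [0.4547 0.294  0.0611] dir deg -3.6 0.051
side 0.034 0.1 181 [0.4498 0.2958 0.0602] dir deg -0.2 0.061
nest 466 [0.4616 0.296 ] [0.0664 0.0536] 6.5594635009765625
```

```bash
python3 -m pendant '[{"tx":4,"ty":-4,"wz":0.1,"grip":130},{"tx":8,"ty":-8,"wz":0.2,"grip":130},{"tx":11,"ty":-11.5,"wz":0.3,"grip":130},{"tx":14,"ty":-15,"wz":0.37,"grip":130},{"tx":17,"ty":-18,"wz":0.37,"grip":130},{"tx":20,"ty":-21,"wz":0.37,"grip":130},{"tx":23,"ty":-24,"wz":0.37,"grip":130},{"tx":26,"ty":-27,"wz":0.37,"grip":130}]' 80
python3 -m pendant '[{"tx":1.5,"ty":-2,"tz":-3},{"tx":3.3,"ty":-4.3,"tz":-6},{"tx":3.3,"ty":-4.3,"tz":-8},{"tx":3.3,"ty":-4.3,"tz":-10},{"tx":3.3,"ty":-4.3,"tz":-10},{"tx":3.3,"ty":-4.3,"tz":-10}]'
python3 - <<'E'
from h import *
s=status.get_state(); print(s["tcp_pos"],s["ee_rot"],s["opening"],s["wrist_force"])
a=[]
for n in("top","side"):
    p,d=grab_frame(n); cv2.imwrite(f"pics/{n}1.png",p); np.save(f"pics/{n}1.npy",d)
    u,v=(pix(n,[.45,.294,.1])).astype(int); a.append(cv2.resize(p[v-40:v+40,u-50:u+50],(400,320),interpolation=2)); print(n,pix(n,s["tcp_pos"]),(u-50,v-40))
cv2.imwrite("pics/c1.png",np.hstack(a))
E
```

```text
[0.14528592 0.60727982 0.23054982] [-3.13992575e+00  9.90657296e-05  2.90690307e+00] 1.0011179035402176 [-0.11392655  0.80594566  0.19553842]
top [ 88.18463338 319.00885172] (np.int64(165), np.int64(167))
side [365.802687   243.42800191] (np.int64(203), np.int64(161))invalid input
invalid input
```

View pics/c1.png

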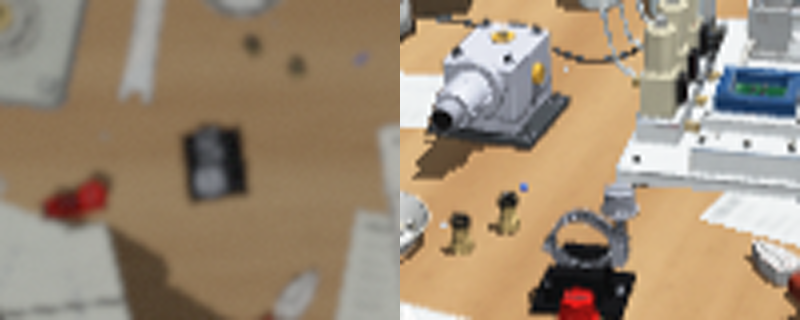

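The pendant refused both calls, so nothing moved. The picture shows the clamp still in the nest. I'll try rows with all seven fields filled in.

```bash
python3 -m pendant '[{"tx":4,"ty":-4,"tz":0,"wx":0,"wy":0,"wz":0.1,"grip":130},{"tx":8,"ty":-8,"tz":0,"wx":0,"wy":0,"wz":0.2,"grip":130},{"tx":11,"ty":-11.5,"tz":0,"wx":0,"wy":0,"wz":0.3,"grip":130},{"tx":14,"ty":-15,"tz":0,"wx":0,"wy":0,"wz":0.37,"grip":130},{"tx":17,"ty":-18,"tz":0,"wx":0,"wy":0,"wz":0.37,"grip":130},{"tx":20,"ty":-21,"tz":0,"wx":0,"wy":0,"wz":0.37,"grip":130},{"tx":23,"ty":-24,"tz":0,"wx":0,"wy":0,"wz":0.37,"grip":130},{"tx":26,"ty":-27,"tz":0,"wx":0,"wy":0,"wz":0.37,"grip":130}]' 80
```

```text
time: 0.87
tcp_pos: [0.3772, 0.3656, 0.2313]
ee_rot: [-3.142, -0.0, -3.006]
wrist_force: [0.4, 1.1, 0.0]
opening: 0.49
grip_force: 0.0
```

```bash
python3 -m pendant '[{"tx":1.5,"ty":-2,"tz":-2,"wx":0,"wy":0,"wz":0,"grip":130},{"tx":3.3,"ty":-4.3,"tz":-5,"wx":0,"wy":0,"wz":0,"grip":130},{"tx":3.3,"ty":-4.3,"tz":-8,"wx":0,"wy":0,"wz":0,"grip":130},{"tx":3.3,"ty":-4.3,"tz":-10.5,"wx":0,"wy":0,"wz":0,"grip":130},{"tx":3.3,"ty":-4.3,"tz":-10.5,"wx":0,"wy":0,"wz":0,"grip":130},{"tx":3.3,"ty":-4.3,"tz":-10.5,"wx":0,"wy":0,"wz":0,"grip":130}]'
python3 - <<'E'
from h import *
s=status.get_state(); print(s["tcp_pos"],s["ee_rot"],s["opening"],s["wrist_force"])
a=[]
for n in("top","side"):
    p,d=grab_frame(n); cv2.imwrite(f"pics/{n}2.png",p); np.save(f"pics/{n}2.npy",d)
    u,v=(pix(n,[.45,.294,.1])).astype(int); a.append(cv2.resize(p[v-40:v+40,u-50:u+50],(400,320),interpolation=2)); print(n,pix(n,s["tcp_pos"]),(u-50,v-40))
cv2.imwrite("pics/c2.png",np.hstack(a))
E
```

```text
time: 1.37
tcp_pos: [0.4084, 0.3241, 0.1257]
ee_rot: [-3.14, -0.002, -3.006]
wrist_force: [0.0, -0.0, 0.4]
opening: 0.49
grip_force: 0.0
[0.4083981  0.32407898 0.1257195 ] [-3.14027248e+00 -2.24161145e-03 -3.00592149e+00] 0.49030376907590567 [ 0.02048653 -0.03889837  0.44482814]
top [204.75027839 219.60588839] (np.int64(165), np.int64(167))
side [265.45155293 200.30684659] (np.int64(203), np.int64(161))
```

View pics/c2.png

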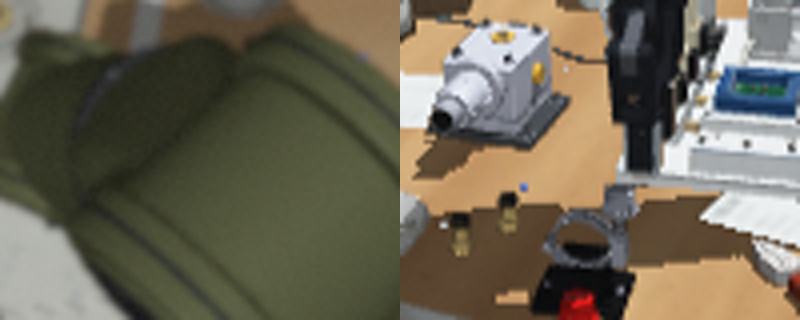

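```bash
python3 -m pendant '[{"tx":1.5,"ty":-1.5,"tz":0,"wx":0,"wy":0,"wz":0,"grip":130},{"tx":3,"ty":-3.1,"tz":0,"wx":0,"wy":0,"wz":0,"grip":130},{"tx":3,"ty":-3.1,"tz":0,"wx":0,"wy":0,"wz":0,"grip":130},{"tx":3,"ty":-3.1,"tz":-2,"wx":0,"wy":0,"wz":0,"grip":130},{"tx":3,"ty":-3.1,"tz":-4,"wx":0,"wy":0,"wz":0,"grip":130},{"tx":3,"ty":-3.1,"tz":-5.8,"wx":0,"wy":0,"wz":0,"grip":130},{"tx":3,"ty":-3.1,"tz":-5.8,"wx":0,"wy":0,"wz":0,"grip":130},{"tx":3,"ty":-3.1,"tz":-5.8,"wx":0,"wy":0,"wz":0,"grip":130}]'
python3 - <<'E'
from h import *
p,d=grab_frame("side"); u,v=(pix("side",[.45,.294,.08])).astype(int)
cv2.imwrite("pics/c3.png",cv2.resize(p[v-30:v+40,u-40:u+50],None,fx=6,fy=6,interpolation=2))
print(u-40,v-30,pix("side",status.get_state()["tcp_pos"]))
E
```

```text
time: 2.13
tcp_pos: [0.4391, 0.2941, 0.0692]
ee_rot: [3.141, 0.001, -3.006]
wrist_force: [-0.3, 0.2, -0.0]
opening: 0.491
grip_force: 0.0
213 178 [257.43403605 212.88400058]
```

View pics/c3.png

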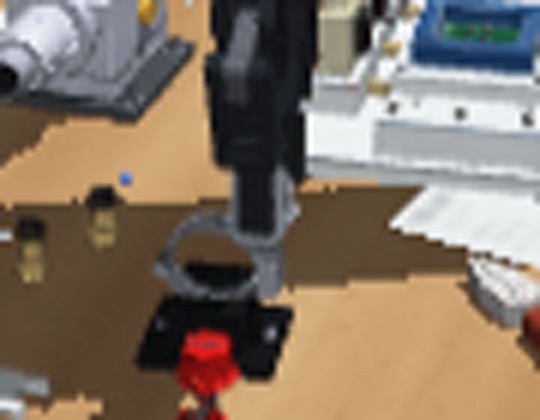

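```bash
python3 -m pendant '[{"tx":0,"ty":-0.05,"tz":-0.2,"wx":0,"wy":0,"wz":0,"grip":170},{"tx":0,"ty":-0.05,"tz":-0.2,"wx":0,"wy":0,"wz":0,"grip":190},{"tx":0,"ty":-0.05,"tz":-0.2,"wx":0,"wy":0,"wz":0,"grip":210},{"tx":0,"ty":-0.05,"tz":-0.2,"wx":0,"wy":0,"wz":0,"grip":235},{"tx":0,"ty":-0.05,"tz":-0.2,"wx":0,"wy":0,"wz":0,"grip":255},{"tx":0,"ty":-0.05,"tz":-0.2,"wx":0,"wy":0,"wz":0,"grip":255},{"tx":0,"ty":-0.05,"tz":-0.2,"wx":0,"wy":0,"wz":0,"grip":255}]' 80
```

```text
time: 2.77
tcp_pos: [0.4393, 0.2929, 0.0674]
ee_rot: [3.141, 0.001, -3.007]
wrist_force: [-2.2, -0.1, 6.7]
opening: 0.199
grip_force: 78.0
```

```bash
python3 -m pendant '[{"tx":0,"ty":0,"tz":0.7,"wx":0,"wy":0,"wz":0,"grip":255},{"tx":0,"ty":0,"tz":1.4,"wx":0,"wy":0,"wz":0,"grip":255},{"tx":0,"ty":0,"tz":2.2,"wx":0,"wy":0,"wz":0,"grip":255},{"tx":0,"ty":0,"tz":3,"wx":0,"wy":0,"wz":0,"grip":255},{"tx":0,"ty":0,"tz":4.5,"wx":0,"wy":0,"wz":0,"grip":255},{"tx":0,"ty":0,"tz":6,"wx":0,"wy":0,"wz":0,"grip":255},{"tx":0,"ty":0,"tz":6,"wx":0,"wy":0,"wz":0,"grip":255},{"tx":0,"ty":0,"tz":6,"wx":0,"wy":0,"wz":0,"grip":255}]' 
python3 - <<'E'
from h import *
p,d=grab_frame("side"); cv2.imwrite("pics/side4.png",p); np.save("pics/side4.npy",d)
u,v=(pix("side",[.45,.294,.12])).astype(int)
cv2.imwrite("pics/c4.png",cv2.resize(p[v-45:v+50,u-50:u+60],None,fx=6,fy=6,interpolation=2))
print(u-50,v-45,pix("side",status.get_state()["tcp_pos"]))
P=cloud("side",d); m=np.all((P>[.41,.23,.075])&(P<[.52,.34,.125]),axis=2)&(p.min(2)>60); q=P[m]
for lo,hi in((.075,.1),(.1,.125)):
    k=q[(q[:,2]>lo)&(q[:,2]<hi)]; print(len(k),k.mean(0),k.min(0),k.max(0),np.degrees(np.arctan(np.polyfit(k[:,0],k[:,1],1)[0])))
E
```

```text
time: 3.43
tcp_pos: [0.4397, 0.2932, 0.1273]
ee_rot: [3.14, 0.002, -3.007]
wrist_force: [0.2, -0.6, -1.1]
opening: 0.202
grip_force: 78.3
203 149 [257.45291266 192.67160234]
80 [0.462283   0.29591956 0.08730746] [0.43468152 0.28499637 0.07837387] [0.48720223 0.30605149 0.09963033] 1.1780721739770648
80 [0.45530736 0.2951937  0.11177442] [0.43034565 0.28455019 0.10002607] [0.48785188 0.30891891 0.12352678] 1.2889511236107116
```

View pics/c4.png

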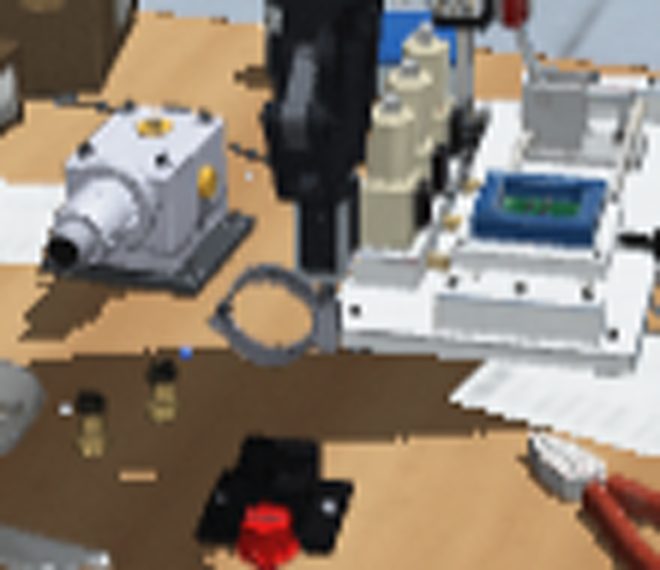

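```bash
python3 - <<'E'
from h import *
rng=np.random.default_rng(0)
def ransac(k,t=.0015,front=True):
    best=None
    for _ in range(600):
        i,j=rng.choice(len(k),2,False)
        if abs(k[i,0]-k[j,0])<.02: continue
        b=(k[i,1]-k[j,1])/(k[i,0]-k[j,0])
        if abs(b)>.35: continue
        r=abs(k[:,1]-k[i,1]-b*(k[:,0]-k[i,0])); c=(r<t).sum()
        if best is None or c>best[0]: best=(c,r<t)
    f=np.polyfit(k[best[1],0],k[best[1],1],1); return best[0],len(k),np.degrees(np.arctan(f[0])).round(2),np.polyval(f,.46).round(4)
for i in range(4):
    p,d=grab_frame("side"); P=cloud("side",d); m=np.all((P>[.438,.25,.078])&(P<[.52,.34,.125]),axis=2)&(p.min(2)>60); print("clamp",ransac(P[m]))
d=np.load("pics/side0.npy");P=cloud("side",d)
for zl,zh in((.012,.03),(.03,.06)):
    m=np.all((P>[.575,.09,zl])&(P<[.645,.125,zh]),axis=2); k=P[m]; print("blk face",ransac(k))
d=np.load("pics/top0.npy");T=cloud("top",d)
for z in(.056,.07,.08,.09,.1,.12,.14):
    k=T[np.all((T>[.45,.0,z])&(T<[.575,.2,.5]),axis=2)]; print(z,len(k),k.max(0).round(3) if len(k) else "",k[:,0].max().round(3) if len(k) else "")
    k=T[np.all((T>[.52,-.1,z])&(T<[.8,.25,.5]),axis=2)]; 
    if len(k): print("   ",k.min(0).round(3),k.max(0).round(3))
E
```

```text
clamp (np.int64(39), 144, np.float64(-8.38), np.float64(0.2933))
clamp (np.int64(44), 140, np.float64(-10.16), np.float64(0.2947))
clamp (np.int64(36), 132, np.float64(-7.26), np.float64(0.2952))
clamp (np.int64(34), 122, np.float64(-6.5), np.float64(0.2967))
blk face (np.int64(22), 58, np.float64(-5.69), np.float64(0.1226))
blk face (np.int64(24), 96, np.float64(-12.83), np.float64(0.147))
0.056 400 [0.53  0.113 0.15 ] 0.53
    [ 0.52  -0.1    0.056] [0.787 0.25  0.144]
0.07 328 [0.53  0.111 0.15 ] 0.53
    [ 0.52 -0.1   0.07] [0.773 0.116 0.144]
0.08 243 [0.53  0.109 0.15 ] 0.53
    [ 0.52  -0.096  0.093] [0.53  0.084 0.144]
0.09 222 [0.53  0.109 0.15 ] 0.53
    [ 0.52  -0.096  0.093] [0.53  0.084 0.144]
0.1 202 [0.53  0.109 0.15 ] 0.53
    [ 0.52  -0.095  0.101] [0.53  0.084 0.144]
0.12 49 [0.526 0.09  0.15 ] 0.526
    [ 0.52  -0.006  0.121] [0.529 0.084 0.144]
0.14 17 [0.521 0.057 0.15 ] 0.521
    [0.52  0.027 0.14 ] [0.521 0.057 0.144]
```

```bash
python3 -m pendant '[{"tx":3,"ty":-1.5,"tz":0,"wx":0,"wy":0,"wz":-0.05,"grip":255},{"tx":6,"ty":-3,"tz":0,"wx":0,"wy":0,"wz":-0.1,"grip":255},{"tx":9,"ty":-4.5,"tz":0,"wx":0,"wy":0,"wz":-0.15,"grip":255},{"tx":12,"ty":-6,"tz":0,"wx":0,"wy":0,"wz":-0.175,"grip":255},{"tx":15,"ty":-7.7,"tz":-1,"wx":0,"wy":0,"wz":-0.175,"grip":255},{"tx":15,"ty":-7.7,"tz":-3,"wx":0,"wy":0,"wz":-0.175,"grip":255},{"tx":15,"ty":-7.7,"tz":-5.4,"wx":0,"wy":0,"wz":-0.175,"grip":255},{"tx":15,"ty":-7.7,"tz":-5.4,"wx":0,"wy":0,"wz":-0.175,"grip":255}]' 
python3 -m pendant '[{"tx":0,"ty":0,"tz":0,"wx":0,"wy":0,"wz":0,"grip":255},{"tx":0,"ty":0,"tz":0,"wx":0,"wy":0,"wz":0,"grip":255}]'
python3 - <<'E'
from h import *
p,d=grab_frame("side"); t,dt=grab_frame("top"); cv2.imwrite("pics/side5.png",p)
u,v=(pix("side",[.6,.17,.06])).astype(int)
A=cv2.resize(p[v-35:v+35,u-45:u+45],(540,420),interpolation=2)
a,b=pix("top",[.6,.17,.06]).astype(int)
B=cv2.resize(t[b-35:b+35,a-20:a+20],(240,420),interpolation=2)
cv2.imwrite("pics/c5.png",np.hstack([A,B]))
print(u-45,v-35,a-20,b-35,[pix("side",q).round(1) for q in([.6147,.171,.048],[.615,.215,.0456],status.get_state()["tcp_pos"])])
E
```

```text
time: 4.35
tcp_pos: [0.5861, 0.2136, 0.0674]
ee_rot: [-3.137, -0.008, 3.101]
wrist_force: [-1.1, -0.1, -2.3]
opening: 0.206
grip_force: 78.5
time: 4.52
tcp_pos: [0.5889, 0.2167, 0.0729]
ee_rot: [3.141, 0.0, 3.103]
wrist_force: [0.2, 0.1, -0.8]
opening: 0.199
grip_force: 78.5
173 152 234 128 [array([213.6, 190.5]), array([207.3, 198. ]), array([214.8, 190.5])]
```

View pics/c5.png

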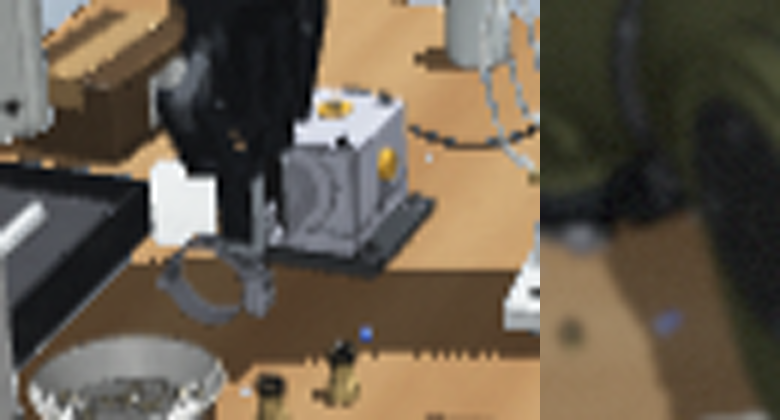

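```bash
python3 -m pendant '[{"tx":0,"ty":-1.5,"tz":0,"wx":0,"wy":0,"wz":0,"grip":255},{"tx":-0.1,"ty":-3,"tz":0,"wx":0,"wy":0,"wz":0,"grip":255},{"tx":-0.1,"ty":-3.7,"tz":0,"wx":0,"wy":0,"wz":0,"grip":255},{"tx":-0.1,"ty":-4.3,"tz":0,"wx":0,"wy":0,"wz":0,"grip":255},{"tx":-0.1,"ty":-4.8,"tz":0,"wx":0,"wy":0,"wz":0,"grip":255},{"tx":-0.1,"ty":-5.2,"tz":0,"wx":0,"wy":0,"wz":0,"grip":255},{"tx":-0.1,"ty":-5.2,"tz":0,"wx":0,"wy":0,"wz":0,"grip":255}]' 
python3 - <<'E'
from h import *
p,d=grab_frame("side"); cv2.imwrite("pics/side6.png",p)
u,v=(pix("side",[.6,.15,.06])).astype(int)
cv2.imwrite("pics/c6.png",cv2.resize(p[v-30:v+30,u-40:u+40],None,fx=9,fy=9,interpolation=2))
E
```

```text
time: 5.2
tcp_pos: [0.5883, 0.1626, 0.0724]
ee_rot: [-3.141, 0.0, 3.101]
wrist_force: [0.5, 0.1, 0.0]
opening: 0.206
grip_force: 78.5
```

View pics/c6.png

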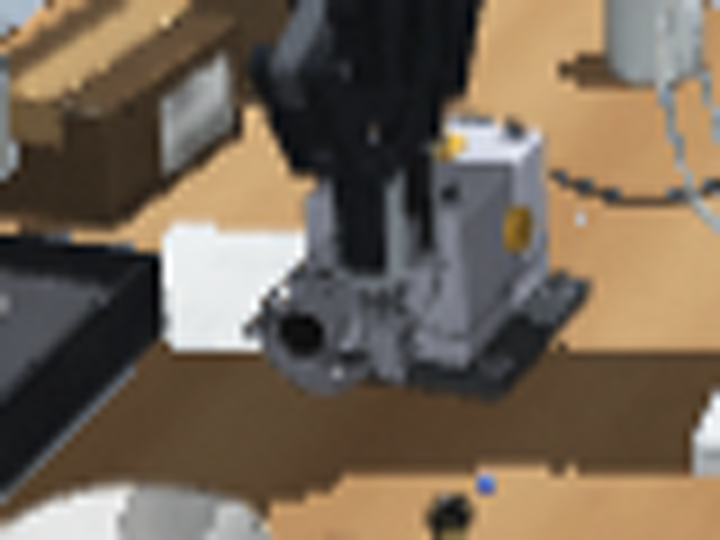

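```bash
python3 -m pendant '[{"tx":0,"ty":0,"tz":0.2,"wx":0,"wy":0,"wz":0,"grip":255},{"tx":0,"ty":0,"tz":0.4,"wx":0,"wy":0,"wz":0,"grip":255},{"tx":0,"ty":0,"tz":0.6,"wx":0,"wy":0,"wz":0,"grip":255},{"tx":0,"ty":0,"tz":0.7,"wx":0,"wy":0,"wz":0,"grip":255},{"tx":0,"ty":0,"tz":0.7,"wx":0,"wy":0,"wz":0,"grip":255},{"tx":0,"ty":0,"tz":0.7,"wx":0,"wy":0,"wz":0,"grip":255}]' | sed -n 2,4p
for i in 1 2; do python3 -m pendant '[{"tx":0,"ty":0,"tz":0.03,"wx":0,"wy":0,"wz":0,"grip":255},{"tx":0,"ty":0,"tz":0.05,"wx":0,"wy":0,"wz":0,"grip":255},{"tx":0,"ty":0,"tz":0.05,"wx":0,"wy":0,"wz":0,"grip":255}]'| sed -n 2,4p; done
```

```text
tcp_pos: [0.5881, 0.1641, 0.0794]
ee_rot: [3.141, 0.0, 3.102]
wrist_force: [0.0, -0.2, -1.6]
tcp_pos: [0.5881, 0.1639, 0.0798]
ee_rot: [3.142, -0.0, 3.102]
wrist_force: [0.2, 0.3, -1.2]
tcp_pos: [0.5881, 0.1639, 0.0803]
ee_rot: [3.141, 0.0, 3.102]
wrist_force: [0.7, -0.7, -1.3]
```

```bash
for i in 1 2; do python3 -m pendant '[{"tx":0,"ty":0,"tz":0.03,"wx":0,"wy":0,"wz":0,"grip":255},{"tx":0,"ty":0,"tz":0.05,"wx":0,"wy":0,"wz":0,"grip":255},{"tx":0,"ty":0,"tz":0.05,"wx":0,"wy":0,"wz":0,"grip":255}]'| sed -n 2,4p; done
```

```text
tcp_pos: [0.5881, 0.1639, 0.0809]
ee_rot: [3.141, 0.0, 3.102]
wrist_force: [-0.4, -0.4, -0.9]
tcp_pos: [0.5882, 0.1639, 0.0813]
ee_rot: [3.141, 0.0, 3.102]
wrist_force: [0.6, 0.2, -2.4]
```

```bash
for i in 1 2 3; do python3 -m pendant '[{"tx":0,"ty":0,"tz":0.02,"wx":0,"wy":0,"wz":0,"grip":255},{"tx":0,"ty":0,"tz":0.04,"wx":0,"wy":0,"wz":0,"grip":255},{"tx":0,"ty":0,"tz":0.04,"wx":0,"wy":0,"wz":0,"grip":255}]'| sed -n 2,4p; done
```

```text
tcp_pos: [0.5884, 0.1638, 0.0816]
ee_rot: [3.141, 0.0, 3.102]
wrist_force: [1.5, -0.5, -4.3]
tcp_pos: [0.5886, 0.1638, 0.0818]
ee_rot: [3.141, 0.001, 3.102]
wrist_force: [3.1, -0.7, -7.8]
tcp_pos: [0.5888, 0.1637, 0.0822]
ee_rot: [3.141, 0.001, 3.102]
wrist_force: [6.1, 0.3, -10.9]
```

```bash
python3 -m pendant '[{"tx":0,"ty":0,"tz":-0.3,"wx":0,"wy":0,"wz":0,"grip":255},{"tx":0,"ty":0,"tz":-0.75,"wx":0,"wy":0,"wz":0,"grip":255},{"tx":-0.2,"ty":0,"tz":-0.75,"wx":0,"wy":0,"wz":0,"grip":255},{"tx":-0.4,"ty":0,"tz":-0.75,"wx":0,"wy":0,"wz":0,"grip":255},{"tx":-0.4,"ty":0,"tz":-0.75,"wx":0,"wy":0,"wz":0,"grip":255},{"tx":-0.4,"ty":0,"tz":-0.75,"wx":0,"wy":0,"wz":0,"grip":255}]' | sed -n 2,4p
for i in 1 2 3 ; do python3 -m pendant '[{"tx":-0.03,"ty":0,"tz":0,"wx":0,"wy":0,"wz":0,"grip":255},{"tx":-0.05,"ty":0,"tz":0,"wx":0,"wy":0,"wz":0,"grip":255},{"tx":-0.05,"ty":0,"tz":0,"wx":0,"wy":0,"wz":0,"grip":255}]'| sed -n 2,4p; done
```

```text
tcp_pos: [0.5837, 0.164, 0.0753]
ee_rot: [3.142, -0.0, 3.102]
wrist_force: [-0.0, 0.7, -0.8]
tcp_pos: [0.5835, 0.1639, 0.0751]
ee_rot: [3.141, -0.0, 3.102]
wrist_force: [-0.3, -0.0, -0.8]
tcp_pos: [0.5831, 0.1639, 0.075]
ee_rot: [3.141, 0.0, 3.102]
wrist_force: [0.0, -0.7, -1.6]
tcp_pos: [0.583, 0.1639, 0.075]
ee_rot: [3.141, 0.001, 3.102]
wrist_force: [1.9, 0.2, -2.0]
```

```bash
python3 -m pendant '[{"tx":-0.03,"ty":0,"tz":0,"wx":0,"wy":0,"wz":0,"grip":255},{"tx":-0.04,"ty":0,"tz":0,"wx":0,"wy":0,"wz":0,"grip":255},{"tx":-0.04,"ty":0,"tz":0,"wx":0,"wy":0,"wz":0,"grip":255}]'| sed -n 2,4p
python3 -m pendant '[{"tx":0.4,"ty":0,"tz":0,"wx":0,"wy":0,"wz":0,"grip":255},{"tx":0.9,"ty":0,"tz":0,"wx":0,"wy":0,"wz":0,"grip":255},{"tx":1.3,"ty":0,"tz":0,"wx":0,"wy":0,"wz":0,"grip":255},{"tx":1.5,"ty":0,"tz":0,"wx":0,"wy":0,"wz":0,"grip":255},{"tx":1.5,"ty":0,"tz":0,"wx":0,"wy":0,"wz":0,"grip":255},{"tx":1.5,"ty":0,"tz":0,"wx":0,"wy":0,"wz":0,"grip":255}]' | sed -n 2,4p
for i in 1 2 3 ; do python3 -m pendant '[{"tx":0.03,"ty":0,"tz":0,"wx":0,"wy":0,"wz":0,"grip":255},{"tx":0.05,"ty":0,"tz":0,"wx":0,"wy":0,"wz":0,"grip":255},{"tx":0.05,"ty":0,"tz":0,"wx":0,"wy":0,"wz":0,"grip":255}]'| sed -n 2,4p; done
```

```text
tcp_pos: [0.5829, 0.1639, 0.0751]
ee_rot: [3.141, 0.001, 3.102]
wrist_force: [3.0, 0.3, -3.2]
tcp_pos: [0.597, 0.1639, 0.0749]
ee_rot: [3.142, -0.001, 3.102]
wrist_force: [0.3, 0.2, -0.5]
tcp_pos: [0.5975, 0.1639, 0.075]
ee_rot: [3.142, -0.0, 3.102]
wrist_force: [-1.1, 0.2, -1.4]
tcp_pos: [0.5982, 0.1639, 0.075]
ee_rot: [3.142, 0.0, 3.102]
wrist_force: [-0.8, -0.5, -0.3]
tcp_pos: [0.5988, 0.1639, 0.075]
ee_rot: [3.142, 0.0, 3.102]
wrist_force: [0.2, 0.2, -1.2]
```

```bash
for i in 1 2 3 ; do python3 -m pendant '[{"tx":0.03,"ty":0,"tz":0,"wx":0,"wy":0,"wz":0,"grip":255},{"tx":0.05,"ty":0,"tz":0,"wx":0,"wy":0,"wz":0,"grip":255},{"tx":0.05,"ty":0,"tz":0,"wx":0,"wy":0,"wz":0,"grip":255}]'| sed -n 2,4p; done
```

```text
tcp_pos: [0.5993, 0.1639, 0.075]
ee_rot: [3.142, 0.0, 3.102]
wrist_force: [-0.5, -0.3, -1.1]
tcp_pos: [0.5996, 0.1639, 0.075]
ee_rot: [3.142, -0.0, 3.102]
wrist_force: [-0.0, -0.7, -1.3]
tcp_pos: [0.5999, 0.1639, 0.0749]
ee_rot: [-3.141, -0.001, 3.102]
wrist_force: [-0.7, 0.3, -0.2]
```

```bash
for i in 1 2 ; do python3 -m pendant '[{"tx":0.03,"ty":0,"tz":0,"wx":0,"wy":0,"wz":0,"grip":255},{"tx":0.05,"ty":0,"tz":0,"wx":0,"wy":0,"wz":0,"grip":255},{"tx":0.05,"ty":0,"tz":0,"wx":0,"wy":0,"wz":0,"grip":255}]'| sed -n 2,4p; done
```

```text
tcp_pos: [0.6003, 0.1639, 0.0749]
ee_rot: [-3.141, -0.001, 3.102]
wrist_force: [-1.5, -0.9, -0.4]
tcp_pos: [0.6007, 0.1639, 0.0749]
ee_rot: [-3.141, -0.001, 3.102]
wrist_force: [-2.7, 0.1, -0.2]
```

```bash
python3 -m pendant '[{"tx":-0.4,"ty":0,"tz":0,"wx":0,"wy":0,"wz":0,"grip":255},{"tx":-0.93,"ty":0,"tz":0.2,"wx":0,"wy":0,"wz":0,"grip":255},{"tx":-0.93,"ty":0,"tz":0.4,"wx":0,"wy":0,"wz":0,"grip":255},{"tx":-0.93,"ty":0,"tz":0.6,"wx":0,"wy":0,"wz":0,"grip":255},{"tx":-0.93,"ty":0,"tz":0.6,"wx":0,"wy":0,"wz":0,"grip":255},{"tx":-0.93,"ty":0,"tz":0.6,"wx":0,"wy":0,"wz":0,"grip":255}]' | sed -n 2,4p
for i in 1 2 3 4; do python3 -m pendant '[{"tx":0,"ty":0,"tz":0.02,"wx":0,"wy":0,"wz":0,"grip":255},{"tx":0,"ty":0,"tz":0.04,"wx":0,"wy":0,"wz":0,"grip":255},{"tx":0,"ty":0,"tz":0.04,"wx":0,"wy":0,"wz":0,"grip":255}]'| sed -n 2,4p; done
```

```text
tcp_pos: [0.5925, 0.1639, 0.0814]
ee_rot: [3.141, 0.001, 3.102]
wrist_force: [-0.3, -0.6, -0.8]
tcp_pos: [0.592, 0.1639, 0.0814]
ee_rot: [3.141, 0.0, 3.102]
wrist_force: [0.1, 0.6, -0.8]
tcp_pos: [0.5919, 0.1639, 0.0818]
ee_rot: [3.141, 0.0, 3.102]
wrist_force: [-0.4, -0.8, -0.2]
tcp_pos: [0.5919, 0.1639, 0.0822]
ee_rot: [3.141, 0.0, 3.102]
wrist_force: [0.8, 0.4, -1.7]
tcp_pos: [0.592, 0.1638, 0.0824]
ee_rot: [3.142, 0.0, 3.102]
wrist_force: [1.5, 0.1, -5.4]
```

```bash
python3 -m pendant '[{"tx":-0.05,"ty":0,"tz":-0.4,"wx":0,"wy":0,"wz":0,"grip":255},{"tx":-0.05,"ty":0,"tz":-0.88,"wx":0,"wy":0,"wz":0,"grip":255},{"tx":-0.05,"ty":0,"tz":-0.88,"wx":0,"wy":0,"wz":0,"grip":255},{"tx":-0.07,"ty":-0.4,"tz":-0.88,"wx":0,"wy":0,"wz":0,"grip":255},{"tx":-0.08,"ty":-0.8,"tz":-0.88,"wx":0,"wy":0,"wz":0,"grip":255},{"tx":-0.1,"ty":-1.2,"tz":-0.88,"wx":0,"wy":0,"wz":0,"grip":255},{"tx":-0.1,"ty":-1.2,"tz":-0.88,"wx":0,"wy":0,"wz":0,"grip":255}]' | sed -n 2,4p
for i in 1 2; do python3 -m pendant '[{"tx":0,"ty":-0.1,"tz":0,"wx":0,"wy":0,"wz":0,"grip":255},{"tx":-0.01,"ty":-0.3,"tz":0,"wx":0,"wy":0,"wz":0,"grip":255},{"tx":-0.01,"ty":-0.3,"tz":0,"wx":0,"wy":0,"wz":0,"grip":255}]'| sed -n 2,4p; done
```

```text
tcp_pos: [0.591, 0.1499, 0.0739]
ee_rot: [-3.14, -0.0, 3.1]
wrist_force: [0.3, -0.5, -0.7]
tcp_pos: [0.5908, 0.1484, 0.0739]
ee_rot: [-3.141, 0.0, 3.101]
wrist_force: [-0.1, 0.1, -1.3]
tcp_pos: [0.5907, 0.1453, 0.0738]
ee_rot: [-3.141, -0.0, 3.101]
wrist_force: [1.2, -1.2, -0.5]
```

```bash
for i in 1 2 3; do python3 -m pendant '[{"tx":0,"ty":-0.1,"tz":0,"wx":0,"wy":0,"wz":0,"grip":255},{"tx":-0.01,"ty":-0.3,"tz":-0.01,"wx":0,"wy":0,"wz":0,"grip":255},{"tx":-0.01,"ty":-0.3,"tz":-0.01,"wx":0,"wy":0,"wz":0,"grip":255}]'| sed -n 2,4p; done
```

```text
tcp_pos: [0.5906, 0.1423, 0.0737]
ee_rot: [-3.141, -0.0, 3.101]
wrist_force: [0.4, -0.6, -1.0]
tcp_pos: [0.5905, 0.1392, 0.0736]
ee_rot: [-3.141, -0.0, 3.101]
wrist_force: [0.1, 0.1, -1.1]
tcp_pos: [0.5904, 0.1362, 0.0735]
ee_rot: [-3.141, -0.0, 3.101]
wrist_force: [0.2, -0.3, -1.8]
```

```bash
for i in 1 2; do python3 -m pendant '[{"tx":0,"ty":-0.1,"tz":0,"wx":0,"wy":0,"wz":0,"grip":255},{"tx":-0.01,"ty":-0.3,"tz":0,"wx":0,"wy":0,"wz":0,"grip":255},{"tx":-0.01,"ty":-0.3,"tz":0,"wx":0,"wy":0,"wz":0,"grip":255}]'| sed -n 2,4p; done;  for i in 1 2; do python3 -m pendant '[{"tx":0,"ty":-0.04,"tz":0,"wx":0,"wy":0,"wz":0,"grip":255},{"tx":0,"ty":-0.1,"tz":0,"wx":0,"wy":0,"wz":0,"grip":255},{"tx":0,"ty":-0.1,"tz":0,"wx":0,"wy":0,"wz":0,"grip":255}]'| sed -n 2,4p; done
```

```text
tcp_pos: [0.5903, 0.1332, 0.0735]
ee_rot: [-3.141, -0.0, 3.101]
wrist_force: [0.1, -0.1, -1.4]
tcp_pos: [0.5901, 0.1303, 0.0735]
ee_rot: [-3.141, -0.0, 3.101]
wrist_force: [0.5, -0.1, -0.4]
tcp_pos: [0.5902, 0.1298, 0.0735]
ee_rot: [-3.142, -0.0, 3.102]
wrist_force: [-0.2, -0.4, -1.1]
tcp_pos: [0.5902, 0.1287, 0.0735]
ee_rot: [-3.142, -0.0, 3.102]
wrist_force: [-0.2, -0.4, -1.4]
```

```bash
for i in 1 2 3 4; do python3 -m pendant '[{"tx":0,"ty":-0.03,"tz":0,"wx":0,"wy":0,"wz":0,"grip":255},{"tx":0,"ty":-0.06,"tz":0,"wx":0,"wy":0,"wz":0,"grip":255},{"tx":0,"ty":-0.06,"tz":0,"wx":0,"wy":0,"wz":0,"grip":255}]'| sed -n 2,4p; done
```

```text
tcp_pos: [0.5902, 0.1282, 0.0735]
ee_rot: [-3.142, -0.0, 3.102]
wrist_force: [-0.3, -0.8, -0.9]
tcp_pos: [0.5902, 0.1276, 0.0735]
ee_rot: [-3.142, -0.0, 3.102]
wrist_force: [0.6, -0.2, -1.0]
tcp_pos: [0.5902, 0.1269, 0.0735]
ee_rot: [-3.142, -0.0, 3.102]
wrist_force: [0.5, 0.4, 0.4]
tcp_pos: [0.5902, 0.1264, 0.0735]
ee_rot: [3.142, -0.0, 3.102]
wrist_force: [0.7, -0.0, -1.0]
```

```bash
for i in 1 2 3 4; do python3 -m pendant '[{"tx":0,"ty":-0.02,"tz":0,"wx":0,"wy":0,"wz":0,"grip":255},{"tx":0,"ty":-0.05,"tz":0,"wx":0,"wy":0,"wz":0,"grip":255},{"tx":0,"ty":-0.05,"tz":0,"wx":0,"wy":0,"wz":0,"grip":255}]'| sed -n 2,4p; done
```

```text
tcp_pos: [0.5902, 0.1263, 0.0735]
ee_rot: [3.141, 0.0, 3.102]
wrist_force: [-0.2, -0.0, -1.1]
tcp_pos: [0.5902, 0.1261, 0.0736]
ee_rot: [3.141, 0.0, 3.102]
wrist_force: [-0.0, 0.8, -0.6]
tcp_pos: [0.5902, 0.1258, 0.0736]
ee_rot: [3.14, 0.0, 3.102]
wrist_force: [0.3, 3.6, -0.5]
tcp_pos: [0.5902, 0.1256, 0.0736]
ee_rot: [3.14, 0.0, 3.102]
wrist_force: [-0.1, 5.1, -0.7]
```

```bash
python3 -c "
from station import status
s=status.get_state();print(s['torque'],s['joints'])"
python3 -m pendant '[{"tx":0,"ty":0,"tz":0,"wx":0,"wy":0,"wz":-0.1,"grip":255},{"tx":0,"ty":0,"tz":0,"wx":0,"wy":0,"wz":-0.2,"grip":255},{"tx":0,"ty":0,"tz":0,"wx":0,"wy":0,"wz":-0.3,"grip":255},{"tx":0,"ty":0,"tz":0,"wx":0,"wy":0,"wz":-0.4,"grip":255},{"tx":0,"ty":0,"tz":0,"wx":0,"wy":0,"wz":-0.48,"grip":255},{"tx":0,"ty":0,"tz":0,"wx":0,"wy":0,"wz":-0.5,"grip":255},{"tx":0,"ty":0,"tz":0,"wx":0,"wy":0,"wz":-0.52,"grip":255}]' 80
python3 -c "
from station import status
s=status.get_state();print(s['torque'],s['joints'])"
```

```text
[1.12843212 0.129039   0.03354752] [-0.13032446  0.88511808 -0.27530538  1.7457306   0.40065574  0.56547145
  0.88108452]
time: 18.42
tcp_pos: [0.5906, 0.1255, 0.0739]
ee_rot: [3.14, 0.0, 2.583]
wrist_force: [-0.3, 4.9, 0.9]
opening: 0.2
grip_force: 79.0
[ 1.26475335 -0.0263025   0.12902653] [-0.20487994  0.87614518 -0.14254524  1.74944207  0.21628973  0.52984453
  0.52872417]
```

```bash
python3 -m pendant '[{"tx":0,"ty":0,"tz":0,"wx":0,"wy":0,"wz":0,"grip":150},{"tx":0,"ty":0,"tz":0,"wx":0,"wy":0,"wz":0,"grip":150},{"tx":0,"ty":0,"tz":0,"wx":0,"wy":0,"wz":0,"grip":150},{"tx":0,"ty":0,"tz":0,"wx":0,"wy":0,"wz":0,"grip":150}]'
python3 - <<'E'
from h import *
p,d=grab_frame("side"); cv2.imwrite("pics/side7.png",p)
u,v=(pix("side",[.6,.13,.06])).astype(int)
cv2.imwrite("pics/c7.png",cv2.resize(p[v-30:v+30,u-40:u+40],None,fx=9,fy=9,interpolation=2))
print(status.get_state()["torque"])
E
```

```text
time: 18.75
tcp_pos: [0.59, 0.1226, 0.0733]
ee_rot: [-3.14, 0.0, 2.581]
wrist_force: [0.7, 0.7, 0.8]
opening: 0.408
grip_force: 0.0
[-0.00164973 -0.02381148  0.00420116]
```

View pics/c7.png

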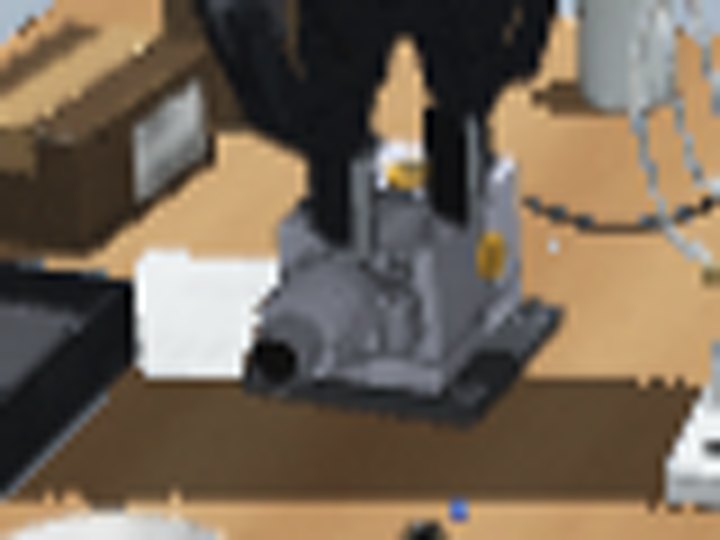

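The clamp is on the stub against the shoulder, at about crop (330,290). The fingers are open around the hexagon, at (345,200) and (455,180). Next I regrip 60° back.

```bash
python3 -m pendant '[{"tx":0,"ty":0.3,"tz":0,"wx":0,"wy":0,"wz":0.12,"grip":150},{"tx":0,"ty":0.3,"tz":0,"wx":0,"wy":0,"wz":0.24,"grip":150},{"tx":0,"ty":0.3,"tz":-0.1,"wx":0,"wy":0,"wz":0.36,"grip":150},{"tx":0,"ty":0.3,"tz":-0.1,"wx":0,"wy":0,"wz":0.48,"grip":150},{"tx":0,"ty":0.3,"tz":-0.1,"wx":0,"wy":0,"wz":0.6,"grip":150},{"tx":0,"ty":0.3,"tz":-0.1,"wx":0,"wy":0,"wz":0.72,"grip":150},{"tx":0,"ty":0.3,"tz":-0.1,"wx":0,"wy":0,"wz":0.84,"grip":150},{"tx":0,"ty":0.3,"tz":-0.1,"wx":0,"wy":0,"wz":0.95,"grip":150}]' 80
python3 -m pendant '[{"tx":0,"ty":0,"tz":0,"wx":0,"wy":0,"wz":0.1,"grip":150},{"tx":0,"ty":0,"tz":0,"wx":0,"wy":0,"wz":0.1,"grip":180},{"tx":0,"ty":0,"tz":0,"wx":0,"wy":0,"wz":0.1,"grip":210},{"tx":0,"ty":0,"tz":0,"wx":0,"wy":0,"wz":0.1,"grip":235},{"tx":0,"ty":0,"tz":0,"wx":0,"wy":0,"wz":0.1,"grip":255},{"tx":0,"ty":0,"tz":0,"wx":0,"wy":0,"wz":0.1,"grip":255},{"tx":0,"ty":0,"tz":0,"wx":0,"wy":0,"wz":0.1,"grip":255}]'
python3 -c "
from station import status
s=status.get_state();print(s['torque'],s['joints'])"
```

```text
time: 19.47
tcp_pos: [0.5902, 0.1265, 0.0724]
ee_rot: [-3.141, -0.001, -2.746]
wrist_force: [0.1, -0.3, -0.5]
opening: 0.412
grip_force: 0.0
time: 20.05
tcp_pos: [0.5901, 0.1271, 0.0725]
ee_rot: [-3.141, -0.001, -2.652]
wrist_force: [0.3, -2.4, 1.6]
opening: 0.199
grip_force: 78.1
[-0.34458784  0.04054266 -0.02040287] [-0.05865247  0.90442605 -0.41244226  1.73997893  0.57407044  0.62055861
  1.25294992]
```

```bash
python3 -m pendant '[{"tx":0,"ty":-0.1,"tz":0,"wx":0,"wy":0,"wz":-0.1,"grip":255},{"tx":0,"ty":-0.15,"tz":0,"wx":0,"wy":0,"wz":-0.2,"grip":255},{"tx":0,"ty":-0.15,"tz":0,"wx":0,"wy":0,"wz":-0.3,"grip":255},{"tx":0,"ty":-0.15,"tz":0,"wx":0,"wy":0,"wz":-0.4,"grip":255},{"tx":0,"ty":-0.15,"tz":0,"wx":0,"wy":0,"wz":-0.46,"grip":255},{"tx":0,"ty":-0.15,"tz":0,"wx":0,"wy":0,"wz":-0.48,"grip":255},{"tx":0,"ty":-0.15,"tz":0,"wx":0,"wy":0,"wz":-0.5,"grip":255},{"tx":0,"ty":-0.15,"tz":0,"wx":0,"wy":0,"wz":-0.52,"grip":255}]'
python3 -c "
from station import status
s=status.get_state();print(s['torque'])"
python3 -m pendant '[{"tx":0,"ty":0,"tz":0,"wx":0,"wy":0,"wz":-0.1,"grip":255},{"tx":0,"ty":0,"tz":0,"wx":0,"wy":0,"wz":-0.2,"grip":255},{"tx":0,"ty":0,"tz":0,"wx":0,"wy":0,"wz":-0.3,"grip":255},{"tx":0,"ty":0,"tz":0,"wx":0,"wy":0,"wz":-0.4,"grip":255},{"tx":0,"ty":0,"tz":0,"wx":0,"wy":0,"wz":-0.46,"grip":255},{"tx":0,"ty":0,"tz":0,"wx":0,"wy":0,"wz":-0.48,"grip":255},{"tx":0,"ty":0,"tz":0,"wx":0,"wy":0,"wz":-0.5,"grip":255},{"tx":0,"ty":0,"tz":0,"wx":0,"wy":0,"wz":-0.52,"grip":255}]'
python3 -c "
from station import status
s=status.get_state();print(s['torque'])"
```

```text
time: 20.72
tcp_pos: [0.591, 0.1289, 0.0736]
ee_rot: [3.138, 0.003, 3.113]
wrist_force: [-0.4, 1.7, 6.2]
opening: 0.198
grip_force: 78.6
[0.53739181 0.21280025 0.25802112]
time: 21.38
tcp_pos: [0.5916, 0.1293, 0.0746]
ee_rot: [3.136, 0.002, 2.593]
wrist_force: [-1.2, 1.8, 13.0]
opening: 0.199
grip_force: 79.1
[0.56568047 0.3692199  0.25312695]
```

```bash
python3 -m pendant '[{"tx":0,"ty":0,"tz":0,"wx":0,"wy":0,"wz":0,"grip":150},{"tx":0,"ty":0,"tz":0,"wx":0,"wy":0,"wz":0,"grip":150},{"tx":0,"ty":0,"tz":0.1,"wx":0,"wy":0,"wz":0,"grip":150},{"tx":0,"ty":0,"tz":0.1,"wx":0,"wy":0,"wz":0.12,"grip":150},{"tx":0,"ty":0,"tz":0.1,"wx":0,"wy":0,"wz":0.24,"grip":150},{"tx":0,"ty":0,"tz":0.1,"wx":0,"wy":0,"wz":0.36,"grip":150},{"tx":0,"ty":0,"tz":0.1,"wx":0,"wy":0,"wz":0.48,"grip":150},{"tx":0,"ty":0,"tz":0.1,"wx":0,"wy":0,"wz":0.6,"grip":150}]' 80
python3 -m pendant '[{"tx":0,"ty":0,"tz":0,"wx":0,"wy":0,"wz":0.12,"grip":150},{"tx":0,"ty":0,"tz":0,"wx":0,"wy":0,"wz":0.24,"grip":150},{"tx":0,"ty":0,"tz":0,"wx":0,"wy":0,"wz":0.36,"grip":150},{"tx":0,"ty":0,"tz":0,"wx":0,"wy":0,"wz":0.45,"grip":150},{"tx":0,"ty":0,"tz":0,"wx":0,"wy":0,"wz":0.45,"grip":150}]' 
python3 - <<'E'
from h import *
p,d=grab_frame("side"); np.save("pics/side8.npy",d); P=cloud("side",d)
s=status.get_state(); print(s["torque"])
m=np.all((P>[.56,.1,.085])&(P<[.62,.15,.1]),axis=2)&(p.min(2)>70); print(m.sum(), P[m].mean(0) if m.any() else "", P[m].max(0) if m.any() else "")
E
```

```text
time: 22.05
tcp_pos: [0.59, 0.1259, 0.0731]
ee_rot: [-3.142, -0.0, -3.086]
wrist_force: [-0.2, 1.0, -0.1]
opening: 0.408
grip_force: 0.0
time: 22.47
tcp_pos: [0.59, 0.1256, 0.073]
ee_rot: [3.141, -0.001, -2.64]
wrist_force: [-0.4, 0.4, 0.7]
opening: 0.416
grip_force: 0.0
[-0.02868307  0.04110239 -0.03681904]
8 [0.57646253 0.144612   0.0929915 ] [0.58966681 0.14977057 0.09993622]
```

```bash
python3 -m pendant '[{"tx":0,"ty":0,"tz":0,"wx":0,"wy":0,"wz":0,"grip":180},{"tx":0,"ty":0,"tz":0,"wx":0,"wy":0,"wz":0,"grip":210},{"tx":0,"ty":0,"tz":0,"wx":0,"wy":0,"wz":0,"grip":235},{"tx":0,"ty":0,"tz":0,"wx":0,"wy":0,"wz":0,"grip":255},{"tx":0,"ty":0,"tz":0,"wx":0,"wy":0,"wz":0,"grip":255},{"tx":0,"ty":0,"tz":0,"wx":0,"wy":0,"wz":0,"grip":255}]' 
python3 -c "
from station import status
s=status.get_state();print(s['torque'])"
python3 -m pendant '[{"tx":0,"ty":-0.1,"tz":0,"wx":0,"wy":0,"wz":-0.08,"grip":255},{"tx":0,"ty":-0.2,"tz":0,"wx":0,"wy":0,"wz":-0.14,"grip":255},{"tx":0,"ty":-0.2,"tz":0,"wx":0,"wy":0,"wz":-0.16,"grip":255},{"tx":0,"ty":-0.2,"tz":0,"wx":0,"wy":0,"wz":-0.18,"grip":255},{"tx":0,"ty":-0.2,"tz":0,"wx":0,"wy":0,"wz":-0.2,"grip":255}]' 
python3 -c "
from station import status
s=status.get_state();print(s['torque'])"
```

```text
time: 23.02
tcp_pos: [0.59, 0.1257, 0.0736]
ee_rot: [-3.141, -0.001, -2.642]
wrist_force: [-1.5, -1.9, 2.1]
opening: 0.197
grip_force: 78.1
[-0.23157485  0.26391223 -0.03959022]
time: 23.43
tcp_pos: [0.5901, 0.1262, 0.0738]
ee_rot: [3.139, 0.001, -2.84]
wrist_force: [-2.1, 4.5, 2.8]
opening: 0.2
grip_force: 78.3
[1.23976292 0.43131322 0.19209164]
```

```bash
for i in 1 2; do python3 -m pendant '[{"tx":0,"ty":-0.03,"tz":0.03,"wx":0,"wy":0,"wz":-0.08,"grip":255},{"tx":0,"ty":-0.03,"tz":0.05,"wx":0,"wy":0,"wz":-0.14,"grip":255},{"tx":0,"ty":-0.03,"tz":0.05,"wx":0,"wy":0,"wz":-0.16,"grip":255},{"tx":0,"ty":-0.03,"tz":0.05,"wx":0,"wy":0,"wz":-0.18,"grip":255},{"tx":0,"ty":-0.03,"tz":0.05,"wx":0,"wy":0,"wz":-0.2,"grip":255}]' 
python3 -c "
from station import status
s=status.get_state();print(s['torque'])"; done
```

```text
time: 23.85
tcp_pos: [0.5904, 0.1264, 0.0744]
ee_rot: [3.138, 0.001, -3.04]
wrist_force: [-1.8, 6.4, 2.6]
opening: 0.201
grip_force: 78.3
[1.36828521 0.46053751 0.23008213]
time: 24.27
tcp_pos: [0.5906, 0.1263, 0.0749]
ee_rot: [3.138, 0.001, 3.043]
wrist_force: [-1.8, 6.8, 2.6]
opening: 0.201
grip_force: 78.2
[1.48973421 0.30358301 0.24072526]
```

```bash
for i in 1 2; do python3 -m pendant '[{"tx":0,"ty":0,"tz":0.03,"wx":0,"wy":0,"wz":-0.08,"grip":255},{"tx":0,"ty":0,"tz":0.05,"wx":0,"wy":0,"wz":-0.14,"grip":255},{"tx":0,"ty":0,"tz":0.05,"wx":0,"wy":0,"wz":-0.16,"grip":255},{"tx":0,"ty":0,"tz":0.05,"wx":0,"wy":0,"wz":-0.18,"grip":255},{"tx":0,"ty":0,"tz":0.05,"wx":0,"wy":0,"wz":-0.2,"grip":255}]' 
python3 -c "
from station import status
s=status.get_state();print(s['torque'])"; done
```

```text
time: 24.68
tcp_pos: [0.5907, 0.1265, 0.0752]
ee_rot: [3.137, 0.0, 2.843]
wrist_force: [-0.3, 6.1, -0.3]
opening: 0.197
grip_force: 78.2
[1.46945308 0.11547564 0.32437932]
time: 25.1
tcp_pos: [0.5907, 0.1267, 0.0753]
ee_rot: [3.137, -0.001, 2.644]
wrist_force: [0.1, 7.0, -3.6]
opening: 0.194
grip_force: 78.3
[ 1.53533092 -0.02490883  0.3010042 ]
```

```bash
for i in 1 2 3 4; do python3 -m pendant '[{"tx":0,"ty":0,"tz":-0.01,"wx":0,"wy":0,"wz":-0.02,"grip":255}]' | sed -n '2p;4p' 
python3 -c "
from station import status
s=status.get_state();print(s['torque'])"; done
```

```text
tcp_pos: [0.5908, 0.1266, 0.0753]
wrist_force: [0.7, 6.3, -0.7]
[1.43304937 0.06278215 0.3357863 ]
tcp_pos: [0.5908, 0.1267, 0.0753]
wrist_force: [0.1, 7.4, -1.0]
[1.45714616 0.08866693 0.352894  ]
tcp_pos: [0.5908, 0.1267, 0.0753]
wrist_force: [0.2, 6.6, -0.2]
[1.46196976 0.11604539 0.35021912]
tcp_pos: [0.5908, 0.1267, 0.0753]
wrist_force: [-0.7, 6.5, 0.3]
[1.45361456 0.17282666 0.40095149]
```

```bash
python3 -m pendant '[{"tx":0,"ty":0.2,"tz":0,"wx":0,"wy":0,"wz":0,"grip":255},{"tx":0,"ty":0.3,"tz":0,"wx":0,"wy":0,"wz":0,"grip":255}]' | sed -n '2p;4p' 
python3 -c "
from station import status
s=status.get_state();print(s['torque'])"
python3 -m pendant '[{"tx":0,"ty":0,"tz":0,"wx":0,"wy":0,"wz":0,"grip":140},{"tx":0,"ty":0,"tz":0,"wx":0,"wy":0,"wz":0,"grip":140},{"tx":0,"ty":0,"tz":0,"wx":0,"wy":0,"wz":0,"grip":140},{"tx":0,"ty":0,"tz":0,"wx":0,"wy":0,"wz":0,"grip":140}]'
```

```text
tcp_pos: [0.5905, 0.1272, 0.0752]
wrist_force: [0.2, 2.6, 0.5]
[0.53313313 0.09964464 0.31848826]
time: 25.93
tcp_pos: [0.5903, 0.125, 0.075]
ee_rot: [-3.14, 0.001, 2.56]
wrist_force: [-0.6, 0.6, -0.2]
opening: 0.45
grip_force: 0.0
```

```bash
python3 -m pendant '[{"tx":0,"ty":0.15,"tz":0,"wx":0,"wy":0,"wz":0,"grip":180},{"tx":0,"ty":0.15,"tz":0,"wx":0,"wy":0,"wz":0,"grip":210},{"tx":0,"ty":0.15,"tz":0,"wx":0,"wy":0,"wz":0,"grip":235},{"tx":0,"ty":0.15,"tz":0,"wx":0,"wy":0,"wz":0,"grip":255},{"tx":0,"ty":0.15,"tz":0,"wx":0,"wy":0,"wz":0,"grip":255},{"tx":0,"ty":0.15,"tz":0,"wx":0,"wy":0,"wz":0,"grip":255}]' 80
for i in 1 2 3 4; do python3 -c "
from station import status
s=status.get_state();print(s['torque'])";python3 -m pendant '[{"tx":0,"ty":0,"tz":0,"wx":0,"wy":0,"wz":-0.01,"grip":255},{"tx":0,"ty":0,"tz":0,"wx":0,"wy":0,"wz":-0.02,"grip":255}]' | sed -n '2,4p' 
done; python3 -c "
from station import status
s=status.get_state();print(s['torque'])"
```

```text
time: 26.43
tcp_pos: [0.5899, 0.1273, 0.0754]
ee_rot: [-3.141, 0.0, 2.561]
wrist_force: [-2.3, -1.3, 5.5]
opening: 0.195
grip_force: 78.3
[-0.46188327  0.39908697 -0.04751348]
tcp_pos: [0.59, 0.1276, 0.0754]
ee_rot: [-3.141, 0.0, 2.542]
wrist_force: [-1.9, -0.9, 5.6]
[-0.37631957  0.44402286  0.08384918]
tcp_pos: [0.59, 0.1279, 0.0754]
ee_rot: [-3.141, -0.0, 2.522]
wrist_force: [-2.4, -0.4, 5.4]
[-0.27095882  0.41662636  0.2161635 ]
tcp_pos: [0.59, 0.1281, 0.0754]
ee_rot: [-3.142, -0.0, 2.503]
wrist_force: [-1.8, -1.1, 5.4]
[-0.2813654   0.44953606  0.25312367]
tcp_pos: [0.59, 0.1282, 0.0754]
ee_rot: [3.142, -0.0, 2.483]
wrist_force: [-1.3, -0.9, 5.3]
[-0.3076119   0.45879768  0.24513874]
```

```bash
python3 -m pendant '[{"tx":0,"ty":-0.15,"tz":0.03,"wx":0,"wy":0,"wz":-0.01,"grip":255},{"tx":0,"ty":-0.3,"tz":0.03,"wx":0,"wy":0,"wz":-0.02,"grip":255},{"tx":0,"ty":-0.3,"tz":0.03,"wx":0,"wy":0,"wz":-0.03,"grip":255}]' | sed -n '2,4p'
for i in 1 2 3; do python3 -c "
from station import status
s=status.get_state();print(s['torque'])";python3 -m pendant '[{"tx":0,"ty":0,"tz":0.01,"wx":0,"wy":0,"wz":-0.02,"grip":255}]' | sed -n '2,4p' 
done; python3 -c "
from station import status
s=status.get_state();print(s['torque'])"
```

```text
tcp_pos: [0.5901, 0.1276, 0.0755]
ee_rot: [3.138, -0.002, 2.454]
wrist_force: [-1.9, 4.9, 1.7]
[0.82870789 0.30483873 0.27339332]
tcp_pos: [0.5902, 0.1276, 0.0755]
ee_rot: [3.139, -0.002, 2.433]
wrist_force: [-0.9, 4.9, 0.8]
[1.10707009 0.31913289 0.27313712]
tcp_pos: [0.5902, 0.1276, 0.0755]
ee_rot: [3.139, -0.002, 2.413]
wrist_force: [-0.5, 6.0, 0.3]
[1.09899463 0.22463289 0.36062121]
tcp_pos: [0.5902, 0.1276, 0.0755]
ee_rot: [3.139, -0.002, 2.393]
wrist_force: [-0.8, 4.6, -0.2]
[1.07660854 0.14587557 0.31918879]
```

```bash
for i in 1 2 3 4; do python3 -m pendant '[{"tx":0,"ty":0,"tz":0,"wx":0,"wy":0,"wz":-0.01,"grip":255},{"tx":0,"ty":0,"tz":0,"wx":0,"wy":0,"wz":-0.02,"grip":255}]' | sed -n '2p;4p';python3 -c "
from station import status
s=status.get_state();print(s['torque'])" 
done
```

```text
tcp_pos: [0.5902, 0.1277, 0.0755]
wrist_force: [-0.8, 5.7, 0.7]
[1.03817947 0.24609691 0.32840321]
tcp_pos: [0.5903, 0.1277, 0.0756]
wrist_force: [-1.4, 6.4, 0.3]
[1.05786169 0.2446527  0.33764519]
tcp_pos: [0.5903, 0.1277, 0.0756]
wrist_force: [-0.3, 5.3, 0.8]
[1.05773247 0.22321445 0.28581315]
tcp_pos: [0.5903, 0.1277, 0.0756]
wrist_force: [-0.5, 6.6, -0.6]
[1.03119166 0.22030833 0.35861762]
```

```bash
for i in 1 2 3 4; do python3 -m pendant '[{"tx":0,"ty":0,"tz":0,"wx":0,"wy":0,"wz":-0.01,"grip":255},{"tx":0,"ty":0,"tz":0,"wx":0,"wy":0,"wz":-0.02,"grip":255}]' | sed -n '2p;4p';python3 -c "
from station import status
s=status.get_state();print(s['torque'])" 
done
```

```text
tcp_pos: [0.5904, 0.1277, 0.0756]
wrist_force: [0.1, 5.5, 0.6]
[1.05953829 0.25317988 0.36750802]
tcp_pos: [0.5904, 0.1278, 0.0756]
wrist_force: [0.3, 5.9, -0.1]
[1.08077043 0.25233635 0.32600611]
tcp_pos: [0.5904, 0.1278, 0.0756]
wrist_force: [-0.8, 5.3, 0.0]
[1.08865812 0.22167636 0.336059  ]
tcp_pos: [0.5905, 0.1278, 0.0756]
wrist_force: [-0.4, 5.5, -0.1]
[1.10271419 0.19782477 0.37320645]
```

```bash
for i in 1 2; do python3 -m pendant '[{"tx":0,"ty":0,"tz":0,"wx":0,"wy":0,"wz":-0.01,"grip":255},{"tx":0,"ty":0,"tz":0,"wx":0,"wy":0,"wz":-0.02,"grip":255}]' | sed -n '2p;4p';python3 -c "
from station import status
s=status.get_state();print(s['torque'])" 
done
python3 -m pendant '[{"tx":0,"ty":0.15,"tz":0,"wx":0,"wy":0,"wz":0,"grip":255},{"tx":0,"ty":0.25,"tz":0,"wx":0,"wy":0,"wz":0,"grip":255},{"tx":0,"ty":0.25,"tz":0,"wx":0,"wy":0,"wz":0,"grip":140},{"tx":0,"ty":0.25,"tz":0,"wx":0,"wy":0,"wz":0,"grip":140},{"tx":0,"ty":0.25,"tz":0,"wx":0,"wy":0,"wz":0,"grip":140},{"tx":0,"ty":0.25,"tz":0,"wx":0,"wy":0,"wz":0,"grip":140}]'
```

```text
tcp_pos: [0.5905, 0.1278, 0.0756]
wrist_force: [1.3, 5.0, 0.9]
[1.09675641 0.22737745 0.33534718]
tcp_pos: [0.5905, 0.1278, 0.0756]
wrist_force: [-1.0, 4.5, -0.7]
[1.08378185 0.14428096 0.32277428]
time: 29.77
tcp_pos: [0.5901, 0.1262, 0.0756]
ee_rot: [-3.141, 0.001, 2.19]
wrist_force: [-0.2, 0.6, -0.2]
opening: 0.45
grip_force: 0.0
```

```bash
python3 -m pendant '[{"tx":0,"ty":0,"tz":0.5,"wx":0,"wy":0,"wz":0,"grip":140},{"tx":0,"ty":0,"tz":1.2,"wx":0,"wy":0,"wz":0,"grip":140},{"tx":0,"ty":0,"tz":2.5,"wx":0,"wy":0,"wz":0,"grip":140},{"tx":0,"ty":0,"tz":5,"wx":0,"wy":0,"wz":0,"grip":140},{"tx":0,"ty":0,"tz":8,"wx":0,"wy":0,"wz":0,"grip":140},{"tx":0,"ty":0,"tz":11,"wx":0,"wy":0,"wz":0,"grip":140},{"tx":0,"ty":0,"tz":11,"wx":0,"wy":0,"wz":0,"grip":140},{"tx":0,"ty":0,"tz":11,"wx":0,"wy":0,"wz":0,"grip":140}]'
python3 - <<'E'
from h import *
for n in ["side"]*3:
    p,d=grab_frame(n); P=cloud(n,d); m=np.all((P>[.57,.1,.076])&(P<[.61,.15,.1]),axis=2); q=P[m]; print(len(q),q.mean(0).round(4),q.min(0).round(4),q.max(0).round(4))
s=status.get_state(); print(s["torque"],s["wrist_force"])
E
```

```text
time: 30.43
tcp_pos: [0.5916, 0.1276, 0.1883]
ee_rot: [3.137, 0.002, 2.191]
wrist_force: [0.3, -0.9, -0.7]
opening: 0.453
grip_force: 0.0
50 [0.5899 0.1312 0.0852] [0.5806 0.1154 0.0764] [0.6017 0.1393 0.0938]
50 [0.5898 0.1318 0.0854] [0.5813 0.1207 0.0766] [0.6015 0.1403 0.093 ]
50 [0.5898 0.1314 0.0853] [0.5796 0.1173 0.0766] [0.6004 0.1407 0.0939]
[-0.01353769 -0.01350826 -0.00651593] [-0.77260992 -0.5529006   0.33282409]
```

```bash
python3 -c "
from station import robot
print(robot.job_done())"
```

```text
the job is handed in; nothing more can be done
None
```

I handed the job in at about 30 s: the clamp is against the shoulder with its head up, tightened to about 0.34 N·m (roughly 50–65 N on the leaf by your table), and released with the arm clear; no verdict came back, and the torque readings were noisy (about ±0.03 N·m).

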